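# Seat the drill-jig plate on its locating pin and latch it

### The arm

A 7-joint arm with a two-finger parallel gripper is mounted at the origin on a cart in front of the work surface, level with it; the furniture and walls round the work are solid. World frame = base frame: x ahead of the robot, y to its left, z up, the work surface at z = 0. Lengths are in m, angles in rad, forces in N, time in s.
With the tool pointing down it reaches from about 0.425 to 0.925 m from the base axis. Payload 6.8 kg.
Tool frame: the origin (TCP) lies midway between the tips of the shut fingers; the grasp point (between the pads) lies 19 mm behind it; x points along the fingers, y is the direction in which the jaws open and shut, and the axes are right-handed (so a half turn about x gives the same grasp; the last joint's range is limited). The gripper opens to 88 mm and grips with 3 to 60 N. Pads are 20 mm wide; open, the fingers measure 115 mm over their backs; the gripper's body (75 mm by 178 mm) begins 61 mm behind the grasp point.
Start: joints at [-1.311, 0.477, 0.022, 1.555, -0.011, 1.109, -0.083], TCP at [0.243, 0.63, 0.223] pointing down, gripper open.
Joint ranges: [-2.96, 2.96], [-0.34, 2.1], [-1.41, 1.46], [0.24, 2.44], [-1.37, 4.51], [0.17, 1.92], [-2.96, 2.96]. Speed limits (rad/s): [2.39, 2.39, 3.14, 3.14, 3.14, 3.14, 3.14].

### API

Orientations are given as a rotation vector (axis times angle).
In Python, from cell import robot gives the robot as it stands.
- The arm moves only by the shell command python3 -m crank 'ROWS' [FORCE]. ROWS is text: rows parted by semicolons, each of 7 numbers parted by spaces: the opening, from 0 (shut) to 1 (fully open), then the shift along the tool's x, y, z in m, then the turn, a rotation vector about the tool's x, y, z in degrees. In form: jaw dx dy dz rx ry rz; .... A call has 1 to 5 rows; each row shifts and turns the commanded pose from where the row before left it, along the tool's axes as they then stand; what a row does not reach is not made up. A row lasts 1/10 s, in which the tool goes at most 50 mm and 8.59 degrees, less where a joint would pass 70% of its speed; a pose out of reach is approached as far as the arm can. A call is refused whole if a number of a shift passes 0.05 or a number of a turn 8.59, either way. A call with a gripper value outside its range is refused whole. The fingers move at their own pace and stop on an object; FORCE is the grip in N (left out, the last holds). Time passes only in rows, so rows that do not move let the fingers close. It gives the time, the measured TCP pose, the force and the opening at its end, in the units of the state.
- robot.get_obs(): the state, without advancing time (a new reading comes with each control period).
- robot.grab_frame(name): name is "scene" or "top" or "wrist"; returns a dict with "color" (400x640x3 uint8, red, green, blue), "fx", "fy", "cx", "cy" (pixels), "R" (3x3) and "t" (3): a world point X has camera coordinates R X + t. Camera axes: x right, y down, z forward; pixel columns grow to the right and rows downward; lengths in m; the calibration is good to about 2 mm. A picture is of the moment at which its call begins. There is no depth.
- robot.close_job(): hands the job in, once; it reports no verdict.
Trained networks look in a picture, given as the dict that the camera call returned (one of the last four; its "shot" number tells which), for a name from the list of things; names that differ only in an ending like _2 or _b are one class to them, and where a whole thing is asked for, a point or a joint stands for the part that bears it (a point fixed in the world has none). Each returns a list of dicts, best first, with "score" (0 to 1); they miss things now and then, are a little off and sometimes report something else, mostly with a low value. They report only what shows in the picture. A call takes as long as a camera call.
- robot.boxes_of(picture, thing): "point" ([row, column] as shares, 0 to 1, of the picture: columns of its width, rows of its height, amid what is visible of it).
- robot.outline_of(picture, thing): "pixels" (400x640 bool, what is visible of it) and "point" ([row, column] as shares, 0 to 1, of the picture: columns of its width, rows of its height, amid what is visible of it).
The state is a dict: "time": time; "joint_positions": joint angles; "qd": joint speeds; "tau": joint torques, N m; "tcp_pos": TCP position; "tool_rot": TCP orientation; "ft_force": force on the tool from outside, world axes, zero at the start; "wrist_torque": the same for the moment, N m; "opening": finger opening in m.
Only numpy, scipy, OpenCV 4.12 (cv2) and the standard library are available. Lean on these libraries where they do the work, as an engineer would, in place of code of your own. Each camera call takes 0.05 s, during which the arm holds its last target.

### The job

The round plate of the drill jig is standing up on the locating pin. Push it round with the fingertips (its two upright posts are there for that) until the notch in its rim meets the pin, press it down until it is fully home on the blank, then push the swing latch over the rim of the plate until it is against its stop. Nothing needs to be gripped: do not lift the plate, leave the loose caliper, punch and bolt beside the jig where they lie, and finish clear of everything.

Things in the scene. Friction and masses are not known exactly. Their poses are not given: they have to be found in the camera images.
- jig_base: Fixed jig base: round grey casting 154 mm across, 20 mm high, with feet reaching 111 mm out along its +y and -y and a lug for the latch 116 mm out along its -x, the pin boss 86 mm out along +x. Origin at the centre of its underside, on the plate's axis; its x axis points from there to the locating pin. An aluminium blank 106 mm across lies on it; the plate's underside is at z = 30 mm when home on the blank.
- pin (a point): Top of the fixed upright steel locating pin, 12 mm across with a round (hemispherical) nose, 62 mm from the jig axis along the base's +x. Point at z = 38 mm.
- notch (a point): Centre of the plate's notch, on the plate's underside, 62 mm from its axis: an open slot in the rim, 14 mm wide, 14 mm deep. At the start the plate stands on the pin's nose, 8 mm above its seat, the notch 0.6 to 3.14 rad from the pin, either way round. The round nose guides the notch in if it is within about 2 mm when pressed; elsewhere the pin stops the plate.
- hub_top (a point): Centre of the flat top of the plate's hub, 39 mm across, on the jig axis; press here. z = 66 mm at the start, 58 mm when home, always 18 mm above the plate's top face. The steel plate is 130 mm across and 10 mm thick and fits its centre spigot snugly: it stays at the height where it is left, and about 4 to 8 N moves it down.
- post_a (a point): Middle (12 mm above the plate's top face) of an upright turning post on the plate, 14 mm thick, 24 mm high, 52 mm from the axis, a quarter turn anticlockwise (from above) from the notch. Push its side along the circle to turn the plate, either way (friction 0.1 N m). Six bush heads, 14 mm across, 3 mm high, stand on the plate 36 mm from the axis.
- post_b (a point): The same for the second, equal post, a quarter turn clockwise from the notch.
- jig_plate (a joint): How far the plate has gone down its spigot, m: 0 standing on the pin, 0.008 fully home, negative when lifted.
- swing_latch (a joint): Angle of the swing latch, rad: 0 = closed, against its stop pin and pointing at the jig axis, over the plate; it starts open at 1.7 to 2.4. Positive is clockwise from above. It swings level, its underside 1.7 mm above a seated plate; a plate that is not home blocks it. It stays where it is left (about 0.06 N m of friction).
- latch_pivot (a point): Top of the screw on which the latch swings, 82 mm from the jig axis, opposite the pin; z = 56 mm. The latch is a steel finger 14 mm wide and 8 mm thick (z = 42 to 50 mm), reaching 39 mm from the pivot.
- latch_knob (a point): Middle of the upright knob on the latch, 13 mm thick, 22 mm high (z = 50 to 72 mm), 26 mm from the pivot along the latch. Push its side to swing the latch.
- caliper: Loose vernier caliper lying flat beyond the jig, 66 x 218 x 8 mm; origin at the centre of its underside. Leave alone.
- centre_punch: Loose centre punch lying on the bench to the right of the jig, 11 mm thick, 108 mm long; origin at the centre of its underside. Leave alone.
- bolt_m12: Loose M12 bolt lying on the bench to the right of the jig, 68 mm long, 19 mm high; origin at the centre of its underside. Leave alone.

How it is judged:
On the way, in this order (a step that is already met when the one before it is completed fails the run):
1. the notch is round the pin and the plate is fully home (horizontal distance between notch and pin below 0.002 m and value of joint jig_plate above 0.007 m), for 0.1 s.
2. the latch has been swung over the plate to its stop (value of joint swing_latch below 0.12 rad), for 0.1 s.
At the end, for the whole second after the job is handed in: The notch sits round the pin (centres within 2 mm), the plate is home to within 1 mm, the latch lies over the plate within 0.12 rad of its stop, and the caliper, punch and bolt are at rest (all of step 1 and value of joint swing_latch below 0.12 rad and linear speed of each of caliper, centre_punch, bolt_m12 below 0.01 m/s); the robot touches nothing.
It fails at once if the plate is lifted more than 3 mm (value of joint jig_plate below -0.003 m).
It fails at once if the caliper, the centre punch or the bolt is moved more than 20 mm (distance of any of caliper, centre_punch, bolt_m12 from where it was at the start of the episode above 0.02 m).
It also fails if it takes over 64 s, if anything falls off the work surface, if the arm or the gripper's body presses on something with over 40 N, if the wrist force passes 120 N, or if a joint passes its speed limit or range.

## Working session

There is one attempt and no reset: what is moved stays moved. The work goes in short steps, Python scripts to look and compute and a shell command to move; the robot and the scene stay as the last step left them, time stands still between calls to the robot, and variables do not carry over. Pictures are saved under pics/ and viewed, and the job is handed in when it is done.

```bash
ls; mkdir -p pics; cat > h.py <<'E'
from cell import robot
import numpy as np, cv2
from scipy.spatial.transform import Rotation as Rn
def save(f,n): cv2.imwrite(f'pics/{n}.png',cv2.cvtColor(f['color'],cv2.COLOR_RGB2BGR))
def ray(f,pt,z):
    r,c=pt; u=c*640; v=r*400
    R=np.array(f['R']);t=np.array(f['t'])
    d=R.T@np.array([(u-f['cx'])/f['fx'],(v-f['cy'])/f['fy'],1]); o=-R.T@t
    return o+d*(z-o[2])/d[2]
def proj(f,X):
    c=np.array(f['R'])@np.array(X)+np.array(f['t']); return np.array([f['fx']*c[0]/c[2]+f['cx'],f['fy']*c[1]/c[2]+f['cy']])
def st():
    o=robot.get_obs(); print('t',round(o['time'],2),'tcp',np.round(o['tcp_pos'],4),'F',np.round(o['ft_force'],1),'op',round(float(o['opening']),4))
    print('Rot',np.round(Rn.from_rotvec(o['tool_rot']).as_matrix(),3).tolist()); return o
E
python3 - <<'E'
from h import *
o=st();print(o)
for n in ['scene','top']:
    f=robot.grab_frame(n);save(f,n+'0')
    for th,z in [('jig_base',0.01),('pin',.038),('notch',.038),('hub_top',.066),('post_a',.06),('latch_pivot',.056),('latch_knob',.061),('swing_latch',.046),('jig_plate',.043),('caliper',0.004),('centre_punch',.005),('bolt_m12',.009)]:
        for b in robot.boxes_of(f,th)[:3]: print(n,th,round(b['score'],2),np.round([b['point'][1]*640,b['point'][0]*400]),np.round(ray(f,b['point'],z),4))
E
```

```text
pics
t 0.0 tcp [0.2425 0.6293 0.2217] F [ 0.1 -1.  -0.5] op 0.0881
Rot [[-0.0, 0.36, 0.933], [-0.002, 0.933, -0.36], [-1.0, -0.002, 0.0]]
{'time': 0.0, 'joint_positions': array([-1.31109085,  0.47778237,  0.02237666,  1.55640114, -0.01146472,
        1.10929389, -0.08312685]), 'qd': array([-1.46513272e-03,  5.17712937e-04,  2.65158290e-06,  1.56464965e-03,
        6.86409668e-04, -1.41684119e-03, -4.14406634e-04]), 'tau': array([ 9.85354818e-04, -5.82854497e+01,  1.53529700e+00, -2.72601789e+01,
       -5.43568935e-02,  1.69490464e-02,  1.44974210e-04]), 'tcp_pos': array([0.24254541, 0.62930062, 0.22171559]), 'tool_rot': array([ 0.28722069,  1.55160641, -0.28998299]), 'ft_force': array([ 0.07639907, -0.99663148, -0.53713337]), 'wrist_torque': array([-0.05559859, -0.01505281,  0.03172311]), 'opening': 0.08806411036152204}
scene jig_base 0.67 [317. 221.] [0.5896 0.0149 0.01  ]
scene pin 0.85 [317. 221.] [ 0.5757 -0.0052  0.038 ]
scene notch 0.98 [319. 210.] [0.5967 0.0186 0.038 ]
scene hub_top 0.97 [318. 212.] [ 0.5774 -0.0085  0.066 ]
scene post_a 0.81 [319. 210.] [5.837e-01 5.000e-04
[... 564 characters left out ...]
0.038 ]
top pin 0.53 [316. 233.] [0.5105 0.0329 0.038 ]
top notch 0.7 [324. 198.] [0.597  0.0124 0.038 ]
top hub_top 0.96 [324. 200.] [0.5867 0.0118 0.066 ]
top post_a 0.87 [322. 199.] [0.5905 0.0171 0.06  ]
top latch_pivot 0.92 [321. 202.] [0.584  0.0194 0.056 ]
top latch_knob 0.6 [289. 138.] [0.7475 0.1    0.061 ]
top latch_knob 0.41 [319. 234.] [0.5068 0.0261 0.061 ]
top swing_latch 0.37 [323. 199.] [0.5932 0.0161 0.046 ]
top jig_plate 0.62 [320. 200.] [0.5917 0.0219 0.043 ]
top jig_plate 0.6 [291. 138.] [0.752  0.0949 0.043 ]
top caliper 0.72 [290. 139.] [0.7593 0.1023 0.004 ]
top centre_punch 0.58 [405. 219.] [ 0.5461 -0.1918  0.005 ]
top bolt_m12 0.72 [406. 265.] [ 0.43  -0.189  0.009]
```

```bash
python3 - <<'E'
import cv2
a=cv2.imread('pics/top0.png');b=cv2.imread('pics/scene0.png')
cv2.imwrite('pics/top0c.png',cv2.resize(a[145:265,240:400],(800,600),interpolation=cv2.INTER_CUBIC))
cv2.imwrite('pics/scene0c.png',cv2.resize(b[150:270,240:400],(800,600),interpolation=cv2.INTER_CUBIC))
E
```

```text
(no output)
```

View pics/top0.png

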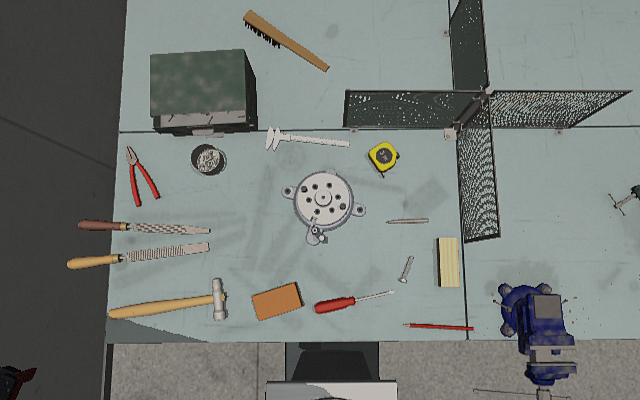

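View pics/top0c.png

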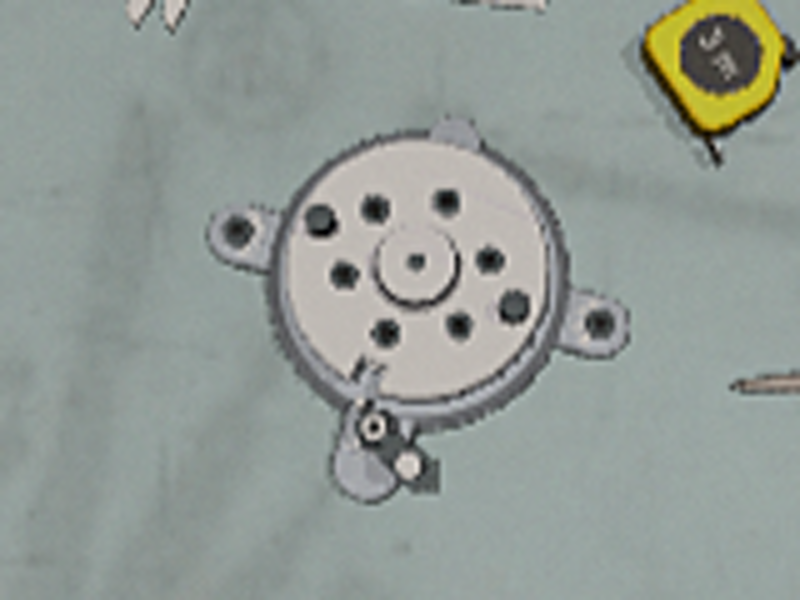

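View pics/scene0.png

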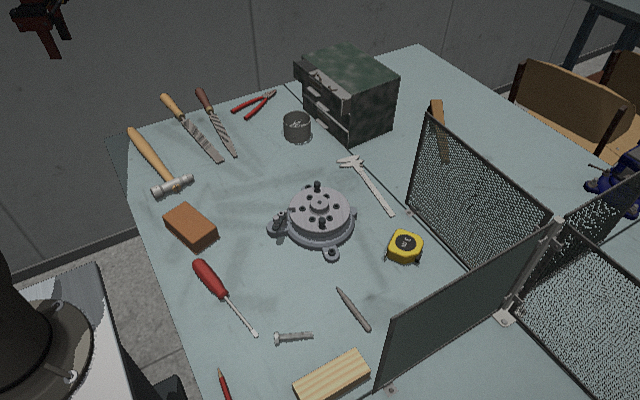

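View pics/scene0c.png

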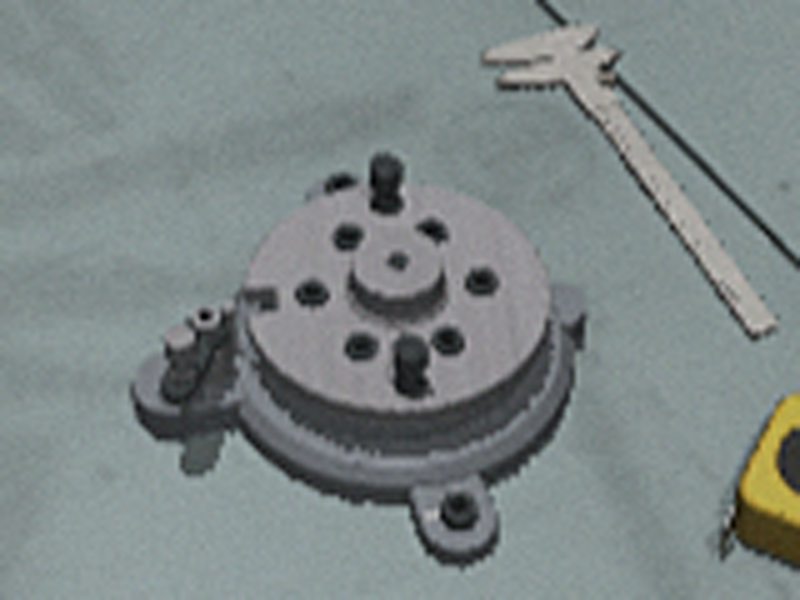

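The top view shows the hub at about px (323,197), the posts at (304,189) and (343,206), and the notch at (313,219) on the robot side. The pin boss is at (331,171) on the far side. The latch pivot is at (315,231) with its knob at (322,238), pointing right and down. The notch therefore has to turn about 170° clockwise. I can do that with the open fingers straddling the axis, each pushing one post.

```bash
for i in 1 2 3; do python3 -m crank '1 0 -0.028 0.034 0 0 0;1 0 -0.028 0.034 0 0 0;1 0 -0.028 0.034 0 0 0;1 0 -0.028 0.034 0 0 0;1 0 -0.028 0.034 0 0 0'; done; python3 -m crank '1 0 -0.028 0.034 0 0 0;1 0 0 0 0 0 0;1 0 0 0 0 0 0;1 0 0 0 0 0 0'
python3 - <<'E'
from h import *
o=st();print(np.round(o['joint_positions'],3))
f=robot.grab_frame('wrist');save(f,'w1')
for th,z in [('jig_base',0.01),('pin',.038),('notch',.038),('hub_top',.066),('post_a',.06),('latch_pivot',.056),('latch_knob',.061),('swing_latch',.046)]:
        for b in robot.boxes_of(f,th)[:3]: print(th,round(b['score'],2),np.round([b['point'][1]*640,b['point'][0]*400]),np.round(ray(f,b['point'],z),4))
E
```

```text
time: 1.8
tcp_pos: [0.3517, 0.4365, 0.2229]
tool_rot: [0.289, 1.551, -0.288]
ft_force: [0.4, 0.3, 0.1]
opening: 0.0881
time: 2.3
tcp_pos: [0.46, 0.2448, 0.223]
tool_rot: [0.289, 1.551, -0.288]
ft_force: [1.0, 0.5, -0.3]
opening: 0.0877
time: 2.8
tcp_pos: [0.5683, 0.053, 0.223]
tool_rot: [0.289, 1.551, -0.288]
ft_force: [0.8, 0.4, 0.1]
opening: 0.088
time: 3.2
tcp_pos: [0.5888, 0.0177, 0.2225]
tool_rot: [0.288, 1.552, -0.287]
ft_force: [-0.1, 0.9, 0.2]
opening: 0.0879
t 3.2 tcp [0.5888 0.0177 0.2225] F [-0.1  0.9  0.2] op 0.0879
Rot [[-0.001, 0.358, 0.934], [0.001, 0.934, -0.358], [-1.0, 0.001, -0.001]]
[-0.385  0.344  0.318  1.785 -0.124  1.033  1.184]
jig_base 0.91 [315. 171.] [0.5859 0.0148 0.01  ]
pin 0.78 [317. 172.] [0.5824 0.0181 0.038 ]
notch 0.94 [318. 180.] [0.5918 0.0156 0.038 ]
hub_top 0.64 [317. 180.] [0.5848 0.0173 0.066 ]
post_a 0.91 [315. 181.] [0.5861 0.015  0.06  ]
latch_pivot 0.57 [318. 170.] [0.5762 0.0217 0.056 ]
latch_knob 0.95 [296. 106.] [0.5037 0.0258 0.061 ]
latch_knob 0.44 [315. 171.] [0.5755 0.0193 0.061 ]
swing_latch 0.78 [300. 108.] [0.5069 0.0277 0.046 ]
```

View pics/w1.png

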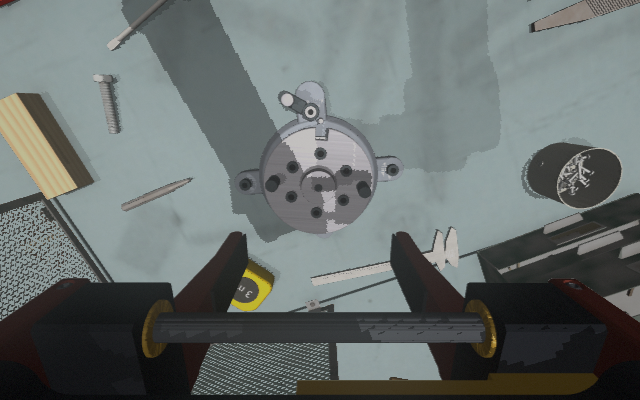

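```bash
python3 - <<'E'
import cv2
a=cv2.imread('pics/w1.png')
cv2.imwrite('pics/w1c.png',cv2.resize(a[70:250,210:450],(800,600),interpolation=cv2.INTER_CUBIC))
E
```

```text
(no output)
```

View pics/w1c.png

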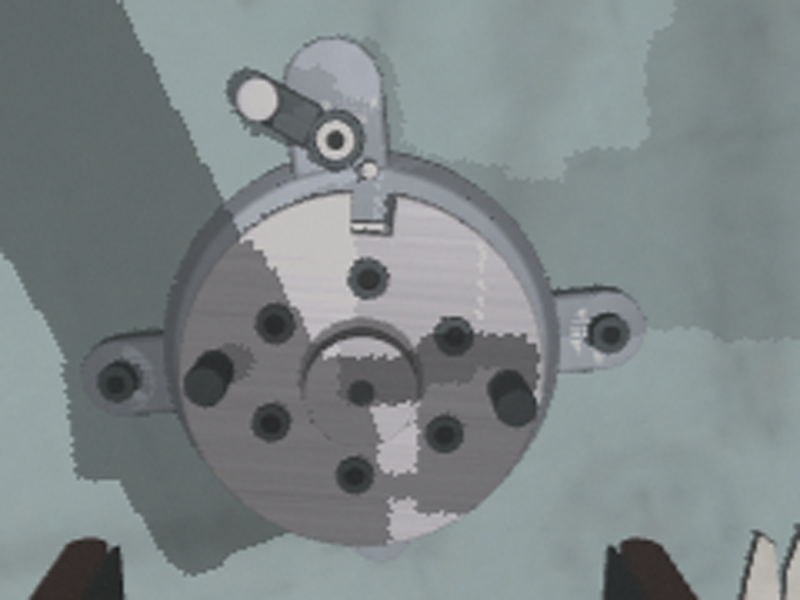

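```bash
python3 - <<'E'
from h import *
f=robot.grab_frame('wrist')
P=lambda x,y,z: ray(f,((70+y*.3)/400,(210+x*.3)/640),z)[:2]
b=np.array([P(x,y,.051) for x,y in [(368,278),(455,335),(444,433),(354,474),(270,422),(275,323)]])
c=b.mean(0);print('axis',c,np.linalg.norm(b-c,axis=1),np.degrees(np.arctan2(*(b-c).T[::-1])))
ang=lambda v:np.degrees(np.arctan2(v[1],v[0]))
F1,F2=P(610,332,.024),P(118,381,.024);print('feet',F1,F2,(F1+F2)/2,ang(F1-F2)-90,np.linalg.norm(F1-F2))
pv=P(336,140,.056);kn=P(257,99,.072);print('pivot',pv,np.linalg.norm(pv-c),ang(c-pv));print('knob',kn,np.linalg.norm(kn-pv),ang(kn-pv))
n=P(372,212,.048);print('notch',n,np.linalg.norm(n-c),ang(n-c))
for p in [(515,405),(209,382)]:
  q=P(*p,.062);print('post',q,np.linalg.norm(q-c),ang(q-c))
print('hub',P(361,392,.066))
E
```

```text
axis [0.59356971 0.01481324] [0.03568967 0.03622896 0.03579723 0.03572058 0.03610606 0.0358269 ] [ 155.1110024    94.80942448   35.02373685  -25.13527144  -85.03404885
 -145.0510271 ]
feet [0.6168597  0.10579032] [ 0.56788252 -0.07429387] [0.59237111 0.01574823] -15.21463239036845 0.1866255035058982
pivot [0.51517778 0.036379  ] 0.08130421729742299 -15.38167373777674
knob [0.49524963 0.01897774] 0.026456290116671652 -138.87253637465568
notch [0.54134176 0.03889287] 0.05751161994367056 155.24799811912862
post [0.61837383 0.06186473] 0.05318916367377077 62.20315807278098
post [ 0.57318214 -0.03277082] 0.05176770907700323 -113.19288665126192
hub [0.59401009 0.01464102]
```

```bash
python3 -m crank '1 0 -0.001 0.0055 0 0 0;1 0 0 0 -8 0 0;1 0 0 0 -8 0 0;1 0 0 0 -8 0 0;1 0.04 0 0 0 0 0'; python3 -m crank '1 0.04 0 0 0 0 0;1 0.04 0 0 0 0 0;1 0.03 0 0 0 0 0;1 0 0 0 0 0 0;1 0 0 0 0 0 0'
python3 - <<'E'
from h import *
o=st();print(np.round(o['joint_positions'],3))
f=robot.grab_frame('wrist');save(f,'w2');f=robot.grab_frame('scene');cv2.imwrite('pics/s2.png',cv2.resize(cv2.cvtColor(f['color'],cv2.COLOR_RGB2BGR)[120:270,210:410],(800,600)))
E
```

```text
time: 4.2
tcp_pos: [0.5984, 0.013, 0.187]
tool_rot: [-0.042, 1.56, 0.044]
ft_force: [1.3, 0.1, -0.9]
opening: 0.0878
time: 4.7
tcp_pos: [0.5944, 0.013, 0.073]
tool_rot: [-0.04, 1.571, 0.04]
ft_force: [0.4, 0.6, -0.0]
opening: 0.0877
t 4.7 tcp [0.5944 0.013  0.073 ] F [ 0.4  0.6 -0. ] op 0.0877
Rot [[-0.0, -0.051, 0.999], [-0.0, 0.999, 0.051], [-1.0, -0.0, -0.0]]
[-0.277  0.531  0.197  1.884 -0.147  0.741  1.625]
```

View pics/w2.png

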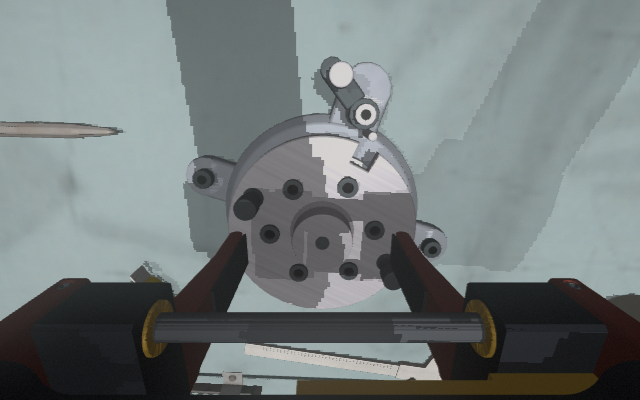

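View pics/s2.png

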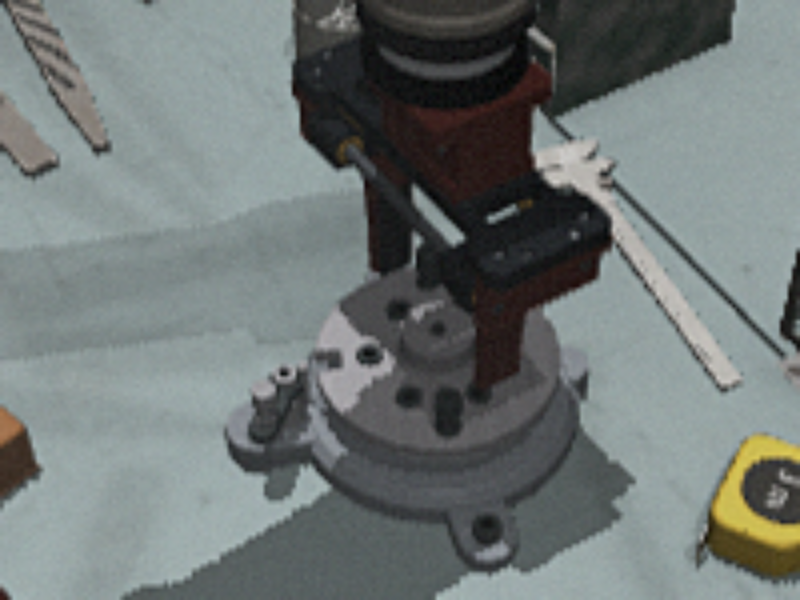

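```bash
python3 -m crank '1 0.016 0.0018 -0.001 0 0 0;1 0 0 0 0 0 0;1 0 0 0 8 0 0;1 0 0 0 8 0 0;1 0 0 0 8 0 0'; python3 - <<'E'
from h import *
o=st()
E
python3 -m crank '1 0 0 0 8 0 0;1 0 0 0 8 0 0;1 0 0 0 0 0 0'
python3 - <<'E'
from h import *
o=st()
print(o['wrist_torque'])
f=robot.grab_frame('wrist');save(f,'w3')
E
```

```text
time: 5.3
tcp_pos: [0.594, 0.0149, 0.0584]
tool_rot: [0.293, 1.548, -0.292]
ft_force: [0.6, -0.7, -2.0]
opening: 0.0881
t 5.3 tcp [0.594  0.0149 0.0584] F [ 0.6 -0.7 -2. ] op 0.0881
Rot [[0.003, 0.365, 0.931], [0.0, 0.931, -0.365], [-1.0, 0.001, 0.002]]
time: 5.6
tcp_pos: [0.5939, 0.0153, 0.0582]
tool_rot: [0.508, 1.509, -0.506]
ft_force: [0.5, 0.8, -0.3]
opening: 0.0879
t 5.6 tcp [0.5939 0.0153 0.0582] F [ 0.5  0.8 -0.3] op 0.0879
Rot [[0.002, 0.604, 0.797], [0.0, 0.797, -0.604], [-1.0, 0.001, 0.002]]
[ 0.03097152 -0.01471739  0.01660069]
```

View pics/w3.png

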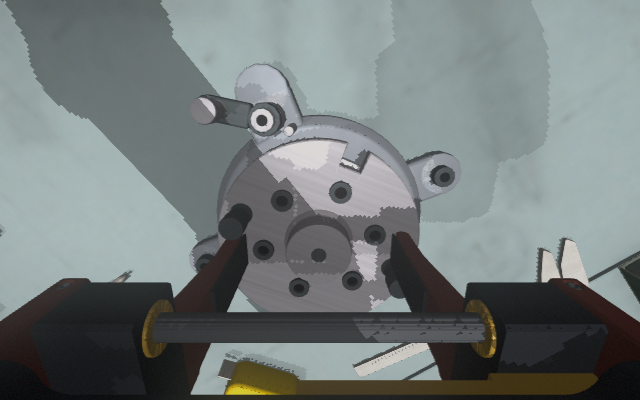

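```bash
for i in 1 2 3; do python3 -m crank '1 0 0 0 8 0 0;1 0 0 0 8 0 0;1 0 0 0 8 0 0;1 0 0 0 8 0 0;1 0 0 0 8 0 0'; done
python3 - <<'E'
from h import *
o=st()
print(o['wrist_torque'],o['joint_positions'])
f=robot.grab_frame('wrist');save(f,'w4')
cv2.imwrite('pics/w4c.png',cv2.resize(cv2.imread('pics/w4.png')[50:320,140:500],(800,600),interpolation=cv2.INTER_CUBIC))
E
```

```text
time: 6.15
tcp_pos: [0.5939, 0.015, 0.0579]
tool_rot: [1.044, 1.306, -1.041]
ft_force: [0.8, -1.3, 1.3]
opening: 0.0876
time: 6.65
tcp_pos: [0.5938, 0.0151, 0.0577]
tool_rot: [1.551, 0.946, -1.547]
ft_force: [0.8, -1.0, 0.7]
opening: 0.0877
time: 7.15
tcp_pos: [0.5939, 0.0153, 0.0576]
tool_rot: [2.004, 0.406, -2.001]
ft_force: [-0.1, -1.4, 2.0]
opening: 0.0879
t 7.15 tcp [0.5939 0.0153 0.0576] F [-0.1 -1.4  2. ] op 0.0879
Rot [[0.002, 0.389, -0.921], [0.001, -0.921, -0.389], [-1.0, -0.0, -0.002]]
[-0.23463956  0.02447159  0.18730814] [-0.76513539  0.75524099  0.91175223  1.92468172 -0.79182702  0.86750562
 -0.60350858]
```

View pics/w4c.png

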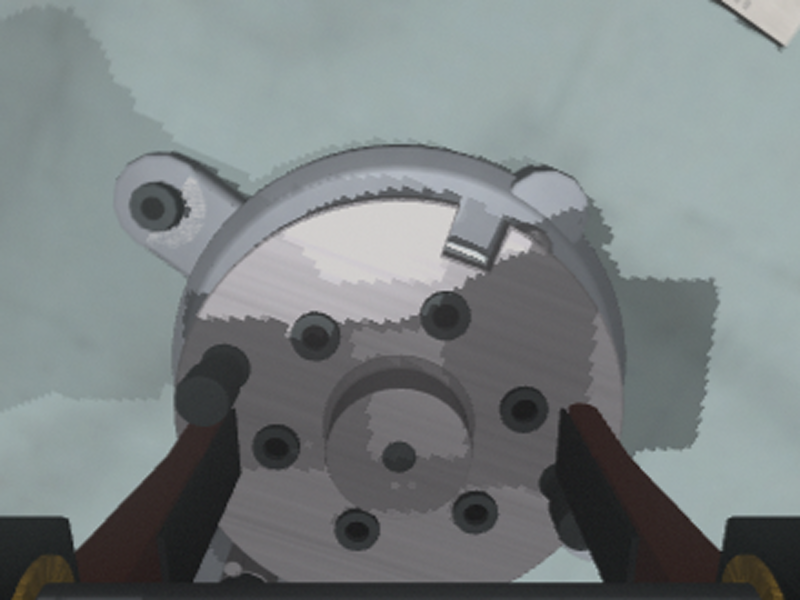

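```bash
cat >> h.py <<'E'
def bush(f,x0,y0,s,pts,foot=None,zp=.051):
    P=lambda x,y,z: ray(f,((y0+y*s)/400,(x0+x*s)/640),z)[:2]
    b=np.array([P(x,y,zp) for x,y in pts]); c=b.mean(0)
    a=np.degrees(np.arctan2(*(b-c).T[::-1])); print('axis',np.round(c,4),np.round(a,1),np.round(np.linalg.norm(b-c,axis=1),4))
    if foot: 
        q=P(*foot,.024)-c; print('foot',np.linalg.norm(q),np.degrees(np.arctan2(q[1],q[0])))
E
python3 - <<'E'
from h import *
f=robot.grab_frame('wrist')
bush(f,140,50,.45,[(446,313),(525,409),(475,510),(357,527),(277,445),(316,334)],(156,208))
E
```

```text
axis [0.5943 0.0158] [   2.1  -58.8 -118.1 -178.3  122.1   61.8] [0.0358 0.0358 0.0354 0.0356 0.0356 0.0357]
foot 0.09257664688801238 73.71882364443394
```

```bash
python3 -m crank '1 0 0 0 8 0 0;1 0 0 0 7 0 0;1 0 0 0 0 0 0'
python3 - <<'E'
from h import *
o=st()
print(o['wrist_torque'],o['joint_positions'])
f=robot.grab_frame('wrist');save(f,'w5')
cv2.imwrite('pics/w5c.png',cv2.resize(cv2.imread('pics/w5.png')[50:320,140:500],(800,600),interpolation=cv2.INTER_CUBIC))
E
```

```text
time: 7.55
tcp_pos: [0.5932, 0.0155, 0.0568]
tool_rot: [2.147, 0.154, -2.147]
ft_force: [0.0, 0.1, -0.0]
opening: 0.0882
t 7.55 tcp [0.5932 0.0155 0.0568] F [ 0.   0.1 -0. ] op 0.0882
Rot [[0.0, 0.143, -0.99], [0.0, -0.99, -0.143], [-1.0, -0.0, -0.0]]
[ 0.11309227 -0.03033813  0.01419076] [-0.79754277  0.79178814  0.97076539  1.92711609 -0.84823682  0.90011405
 -0.81244023]
```

View pics/w5c.png

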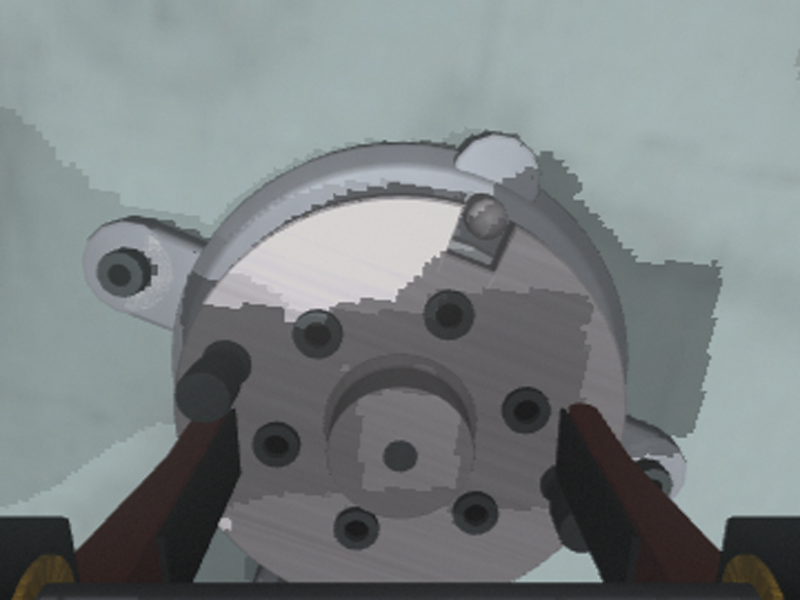

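```bash
python3 - <<'E'
from h import *
f=robot.grab_frame('wrist')
bush(f,140,50,.45,[(449,313),(526,409),(475,511),(356,527),(277,443),(318,333)],(122,272))
c=np.array([.5938,.0155])
for z in (.034,.036,.038):
  p=ray(f,((50+216*.45)/400,(140+487*.45)/640),z)[:2];print(p,np.linalg.norm(p-c),np.degrees(np.arctan2(*(p-c)[::-1])))
E
```

```text
axis [0.594  0.0152] [ -13.   -73.1 -133.   166.8  107.1   47.1] [0.0359 0.0357 0.0356 0.0358 0.0356 0.0356]
foot 0.0930162764198709 74.01370324736065
[ 6.53770936e-01 -6.49989631e-04] 0.06210745022839585 -15.072023147193956
[ 6.54017075e-01 -3.41976591e-04] 0.06226607713595635 -14.739449697046778
[ 6.54263214e-01 -3.39635520e-05] 0.06242679122455495 -14.408577528006866
```

```bash
python3 -m crank '1 0 0 0 2 0 0;1 0 0 0 0 0 0'
python3 - <<'E'
from h import *
o=st()
f=robot.grab_frame('wrist');save(f,'w6')
cv2.imwrite('pics/w6c.png',cv2.resize(cv2.imread('pics/w6.png')[110:260,240:440],(800,600),interpolation=cv2.INTER_CUBIC))
E
```

```text
time: 7.85
tcp_pos: [0.5932, 0.0154, 0.0568]
tool_rot: [2.169, 0.114, -2.167]
ft_force: [2.5, 2.3, 0.5]
opening: 0.0878
t 7.85 tcp [0.5932 0.0154 0.0568] F [2.5 2.3 0.5] op 0.0878
Rot [[0.0, 0.104, -0.995], [0.001, -0.995, -0.104], [-1.0, -0.001, -0.001]]
```

View pics/w6c.png

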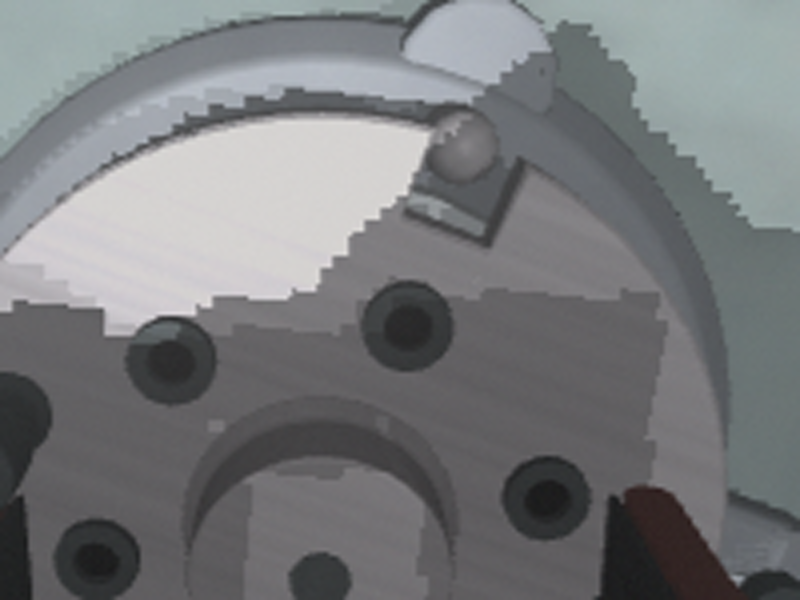

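```bash
python3 - <<'E'
from h import *
f=robot.grab_frame('wrist')
bush(f,240,110,.25,[(408,326),(546,497),(97,559),(171,361)])
P=lambda x,y,z: ray(f,((110+y*.25)/400,(240+x*.25)/640),z)[:2]
# axis from opposite bushes (546,497)&(171.. no): use opposite pair 97,559 vs 546,497? 
b=[P(x,y,.051) for x,y in [(408,326),(546,497),(97,559),(171,361)]]
# (546) and (97)?? angles
for i in b: print(i)
c=np.array([.5940,.0154])
a=lambda p:np.degrees(np.arctan2(*(p-c)[::-1]))
print([a(i) for i in b])
print('pin',[ (a(P(463,147,z)),np.linalg.norm(P(463,147,z)-c)) for z in (.034,.036,.038)])
for s in [((433,138),(405,205)),((522,160),(490,240))]:
  for q in s: print('notch edge',a(P(*q,.048)),np.linalg.norm(P(*q,.048)-c))
E
```

```text
axis [0.6087 0.0191] [-34.6 -98.6 128.1  64.1] [0.0237 0.0389 0.039  0.0236]
[0.62825682 0.00567746]
[ 0.60292213 -0.01931693]
[0.58468963 0.04981995]
[0.61904405 0.04037379]
[np.float64(-15.844653134154209), np.float64(-75.58708978556909), np.float64(105.1359205694812), np.float64(44.91950720715692)]
pin [(np.float64(-15.472956571587359), np.float64(0.061411261234546426)), (np.float64(-15.163379645550537), np.float64(0.061586796458526515)), (np.float64(-14.855571348260758), np.float64(0.06176411939019552))]
notch edge -9.175371319263085 0.0626088258303046
notch edge -7.955833340837395 0.05220888423672624
notch edge -21.154942169620956 0.0643672250238129
notch edge -23.093506169717845 0.052010488676927084
```

The notch (about −15.2°) and the pin (about −15.2°) now line up. Next I back the fingers off, rise, shut the gripper and press on the hub.

```bash
python3 -m crank '1 0 0 0 -5 0 0;1 -0.02 0 0 0 0 0;1 -0.02 0 0 0 0 0;0 0 0 0 0 0 0;0 0 0 0 0 0 0' 20;python3 -m crank '0 0 0 0 0 0 0;0 0 0 0 0 0 0;0 0 0 0 0 0 0;0 0 0 0 0 0 0'
python3 - <<'E'
from h import *
o=st()
f=robot.grab_frame('wrist');save(f,'w7')
E
```

```text
time: 8.45
tcp_pos: [0.5924, 0.0149, 0.0964]
tool_rot: [2.121, 0.203, -2.122]
ft_force: [0.2, 0.2, 0.1]
opening: 0.0755
time: 8.85
tcp_pos: [0.5926, 0.015, 0.0963]
tool_rot: [2.121, 0.203, -2.122]
ft_force: [-0.6, -0.8, -0.0]
opening: 0.0433
t 8.85 tcp [0.5926 0.015  0.0963] F [-0.6 -0.8 -0. ] op 0.0433
Rot [[-0.001, 0.19, -0.982], [-0.0, -0.982, -0.19], [-1.0, 0.0, 0.001]]
```

View pics/w7.png

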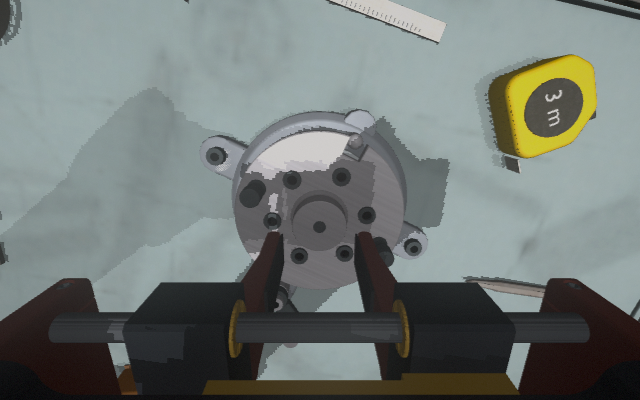

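```bash
python3 -m crank '0 0 0 0 0 0 0;0 0 0 0 0 0 0;0 0 0 0 0 0 0;0 0 0 0 0 0 0;0 0 0 0 0 0 0';python3 -m crank '0 0.014 0 -0.001 0 0 0;0 0.013 0 0 0 0 0;0 0.003 0 0 0 0 0;0 0.002 0 0 0 0 0'; python3 -m crank '0 0.002 0 0 0 0 0;0 0.002 0 0 0 0 0'
```

```text
time: 9.4
tcp_pos: [0.5929, 0.0151, 0.0967]
tool_rot: [2.121, 0.203, -2.121]
ft_force: [0.1, -0.4, -0.8]
opening: 0.0013
time: 9.8
tcp_pos: [0.5933, 0.0156, 0.064]
tool_rot: [2.12, 0.204, -2.124]
ft_force: [-2.8, 1.9, 5.3]
opening: 0.0001
time: 10.0
tcp_pos: [0.5933, 0.0156, 0.0606]
tool_rot: [2.12, 0.204, -2.123]
ft_force: [-2.4, 1.8, 6.0]
opening: 0.0004
```

It's going down at about 6 N, so the notch is engaging.

```bash
python3 -m crank '0 0.002 0 0 0 0 0;0 0.0015 0 0 0 0 0'; python3 -m crank '0 0.002 0 0 0 0 0;0 0 0 0 0 0 0'; python3 -m crank '0 0.002 0 0 0 0 0;0 0 0 0 0 0 0'
```

```text
time: 10.2
tcp_pos: [0.5934, 0.0156, 0.0582]
tool_rot: [2.121, 0.205, -2.124]
ft_force: [-10.3, 4.1, 27.1]
opening: 0.0006
time: 10.4
tcp_pos: [0.5934, 0.0156, 0.0581]
tool_rot: [2.123, 0.207, -2.124]
ft_force: [-12.8, 4.4, 34.4]
opening: 0.0002
time: 10.6
tcp_pos: [0.5935, 0.0155, 0.0579]
tool_rot: [2.124, 0.209, -2.125]
ft_force: [-19.2, 6.6, 53.2]
opening: 0.0004
```

Home: hub_top is at z ≈ 0.058 and the force rises as it bottoms out. I'll rise and check.

```bash
python3 -m crank '0 -0.02 0 0 0 0 0;0 -0.04 0 0 0 0 0;0 -0.04 0 0 0 0 0;0 -0.02 0 0 0 0 0;0 0 0 0 0 0 0'
python3 - <<'E'
from h import *
o=st();print(np.round(o['joint_positions'],2))
f=robot.grab_frame('wrist');save(f,'w8')
cv2.imwrite('pics/w8c.png',cv2.resize(cv2.imread('pics/w8.png')[90:270,190:430],(800,600),interpolation=cv2.INTER_CUBIC))
f=robot.grab_frame('scene');cv2.imwrite('pics/s8.png',cv2.resize(cv2.cvtColor(f['color'],cv2.COLOR_RGB2BGR)[150:270,240:400],(800,600),interpolation=cv2.INTER_CUBIC))
E
```

```text
time: 11.1
tcp_pos: [0.5954, 0.0148, 0.1757]
tool_rot: [2.126, 0.203, -2.117]
ft_force: [-0.1, -0.1, -0.5]
opening: 0.0002
t 11.1 tcp [0.5954 0.0148 0.1757] F [-0.1 -0.1 -0.5] op 0.0002
Rot [[0.004, 0.189, -0.982], [0.0, -0.982, -0.189], [-1.0, 0.0, -0.004]]
[-0.9   0.66  1.13  1.85 -0.68  1.08 -0.88]
```

View pics/w8c.png

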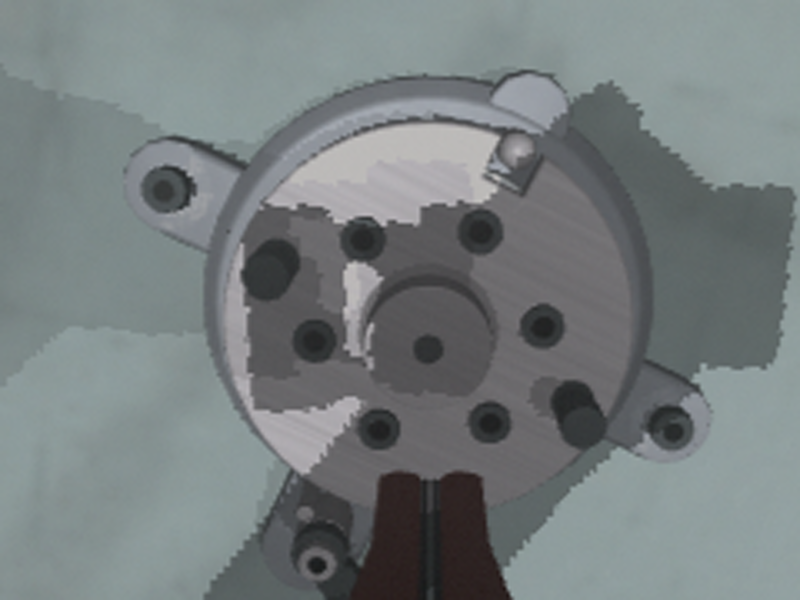

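View pics/s8.png

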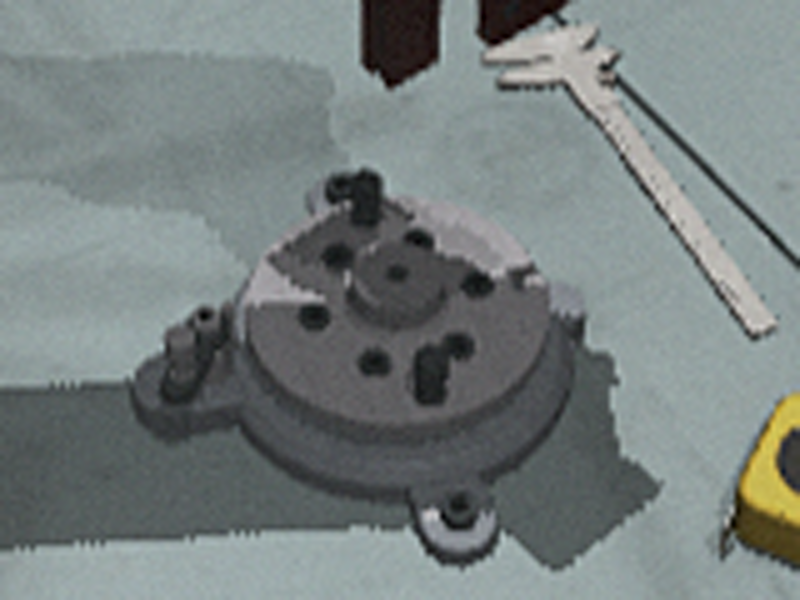

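```bash
python3 -m crank '0 0 0 0 -7.5 0 0;0 0 0 0 -7.5 0 0;0 0 0 0 -7.5 0 0;0 0 0 0 -7.5 0 0;0 0 -0.033 0.024 0 0 0'; python3 -m crank '0 0 -0.033 0.024 0 0 0;0 0 -0.033 0.024 0 0 0;0 0 0 0 0 0 0;0 0 0 0 0 0 0'
python3 - <<'E'
from h import *
o=st();print(np.round(o['joint_positions'],2))
f=robot.grab_frame('wrist');save(f,'w9')
E
```

```text
time: 11.7
tcp_pos: [0.5563, 0.0229, 0.1724]
tool_rot: [1.805, 0.672, -1.803]
ft_force: [-0.1, 0.0, 1.2]
opening: 0.0004
time: 12.1
tcp_pos: [0.4736, 0.0439, 0.1723]
tool_rot: [1.804, 0.677, -1.807]
ft_force: [0.1, 0.5, 0.0]
opening: 0.0005
t 12.1 tcp [0.4736 0.0439 0.1723] F [0.1 0.5 0. ] op 0.0005
Rot [[-0.002, 0.657, -0.754], [0.0, -0.754, -0.657], [-1.0, -0.001, 0.001]]
[-1.13  0.39  1.14  2.12 -0.46  0.91 -0.58]
```

View pics/w9.png

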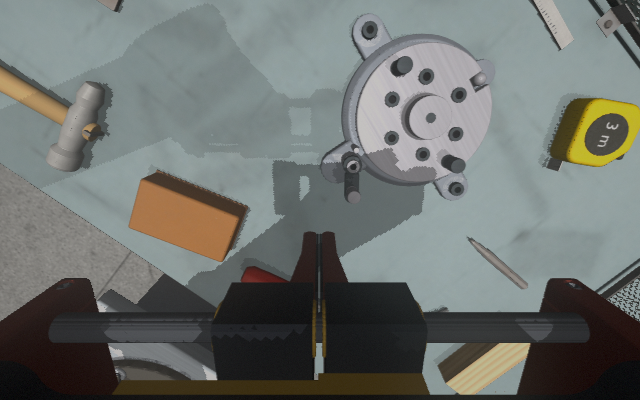

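```bash
python3 -m crank '0 0.04 0 0 0 0 0;0 0.04 0 0 0 0 0;0 0.02 0 0 0 0 0;0 0.012 0 0 0 0 0;0 0 0 0 0 0 0'
python3 - <<'E'
from h import *
o=st();print(np.round(o['joint_positions'],2))
f=robot.grab_frame('wrist');save(f,'w10')
E
```

```text
time: 12.65
tcp_pos: [0.4748, 0.0418, 0.06]
tool_rot: [1.805, 0.672, -1.809]
ft_force: [0.1, -0.4, -0.1]
opening: 0.0007
t 12.65 tcp [0.4748 0.0418 0.06  ] F [ 0.1 -0.4 -0.1] op 0.0007
Rot [[-0.002, 0.654, -0.756], [-0.002, -0.756, -0.654], [-1.0, 0.0, 0.002]]
[-0.9   0.56  0.88  2.19 -0.69  0.7  -0.39]
```

View pics/w10.png

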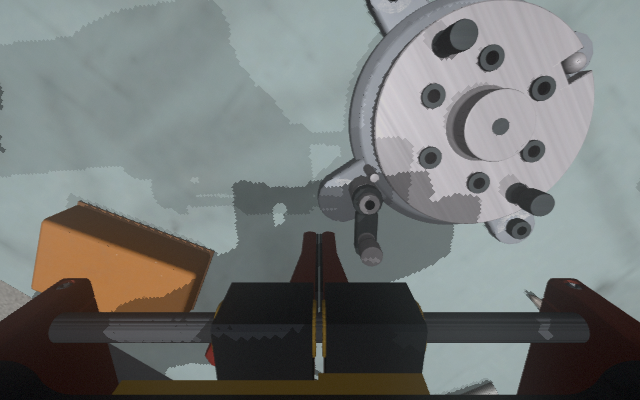

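```bash
python3 -m crank '0 0 0.012 0 0 0 0;0 0 0.0038 0.0025 -8 0 0;0 0 0.0038 0.0025 -8 0 0;0 0 0.0038 0.0025 -8 0 0;0 0 0 0 0 0 0'
python3 - <<'E'
from h import *
o=st();print(np.round(o['joint_positions'],2))
f=robot.grab_frame('wrist');save(f,'w11')
p=np.array([.5152,.0364]);R=Rn.from_rotvec(o['tool_rot']).as_matrix();d=np.r_[o['tcp_pos'][:2]-p,0];print('y,z rel pivot',R[:,1]@d,R[:,2]@d)
E
```

```text
time: 13.2
tcp_pos: [0.4875, 0.0202, 0.0624]
tool_rot: [1.526, 0.97, -1.521]
ft_force: [0.4, -0.5, -0.4]
opening: 0.0002
t 13.2 tcp [0.4875 0.0202 0.0624] F [ 0.4 -0.5 -0.4] op 0.0002
Rot [[0.002, 0.906, -0.423], [0.001, -0.423, -0.906], [-1.0, 0.001, -0.002]]
[-0.77  0.52  0.76  2.17 -0.59  0.67 -0.03]
y,z rel pivot -0.01826722269508651 0.02644748339074018
```

View pics/w11.png

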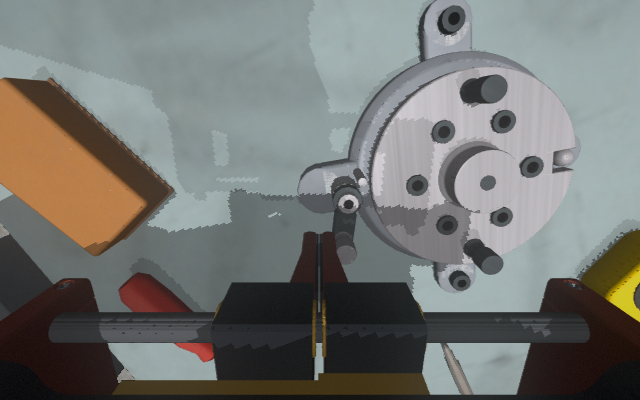

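```bash
python3 -m crank '0 0 0.0036 0.0025 -8 0 0;0 0 0.0036 0.0025 -8 0 0;0 0 0.0036 0.0025 -8 0 0;0 0 0.0036 0.0025 -8 0 0;0 0 0.0036 0.0025 -8 0 0'
python3 - <<'E'
from h import *
o=st();print(np.round(o['joint_positions'],2))
f=robot.grab_frame('wrist');save(f,'w12')
p=np.array([.5152,.0364]);R=Rn.from_rotvec(o['tool_rot']).as_matrix();d=np.r_[o['tcp_pos'][:2]-p,0];print('y,z rel pivot',R[:,1]@d,R[:,2]@d)
E
```

```text
time: 13.75
tcp_pos: [0.5013, 0.0057, 0.0614]
tool_rot: [1.013, 1.323, -1.014]
ft_force: [-2.6, 0.7, -0.2]
opening: 0.0004
t 13.75 tcp [0.5013 0.0057 0.0614] F [-2.6  0.7 -0.2] op 0.0004
Rot [[-0.001, 0.966, 0.259], [0.0, 0.259, -0.966], [-1.0, -0.001, -0.0]]
[-0.59  0.48  0.57  2.13 -0.43  0.65  0.54]
y,z rel pivot -0.021326137250838765 0.026012489746035837
```

View pics/w12.png

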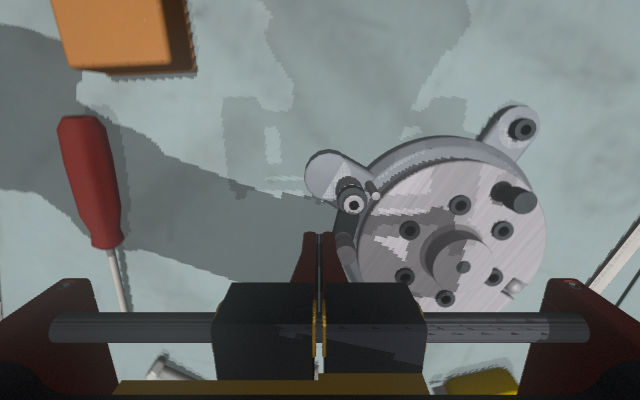

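```bash
python3 -m crank '0 0 0.0038 0.0025 -8 0 0;0 0 0.0038 0.0025 -8 0 0;0 0 0.0038 0.0025 -8 0 0;0 0 0.0038 0.0025 -8 0 0;0 0 0.0038 0.0025 -8 0 0'
python3 -m crank '0 0 0.0038 0.0025 -8 0 0;0 0 0 0 0 0 0'
python3 - <<'E'
from h import *
o=st();print(np.round(o['joint_positions'],2))
f=robot.grab_frame('wrist');save(f,'w13')
p=np.array([.5152,.0364]);R=Rn.from_rotvec(o['tool_rot']).as_matrix();d=np.r_[o['tcp_pos'][:2]-p,0];print('y,z rel pivot',R[:,1]@d,R[:,2]@d)
E
```

```text
time: 14.3
tcp_pos: [0.5238, 0.0037, 0.0613]
tool_rot: [0.479, 1.517, -0.482]
ft_force: [-1.9, -1.9, 0.3]
opening: 0.0005
time: 14.5
tcp_pos: [0.5288, 0.0056, 0.0614]
tool_rot: [0.374, 1.537, -0.374]
ft_force: [0.3, -2.2, -0.9]
opening: 0.0007
t 14.5 tcp [0.5288 0.0056 0.0614] F [ 0.3 -2.2 -0.9] op 0.0007
Rot [[0.001, 0.459, 0.888], [-0.001, 0.888, -0.459], [-1.0, -0.0, 0.001]]
[-0.4   0.48  0.34  2.05 -0.25  0.65  1.2 ]
y,z rel pivot -0.021099195494380194 0.026172633649131822
```

View pics/w13.png

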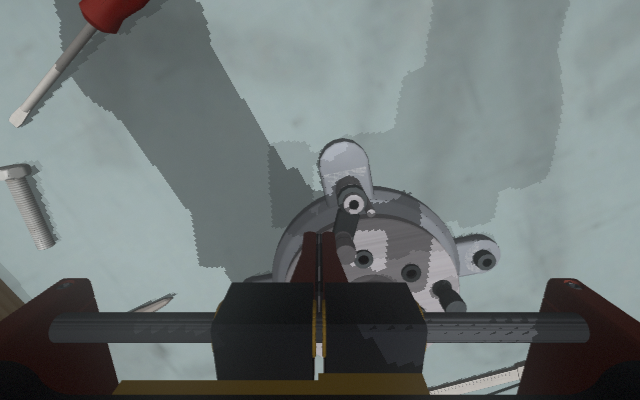

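```bash
python3 -m crank '0 0 0.0038 0.0025 -8 0 0;0 0 0.0019 0.001 -4 0 0;0 0 0 0 0 0 0'; python3 -m crank '0 0 0.0015 0 0 0 0;0 0 0 0 0 0 0'; python3 -m crank '0 0 0.0015 0 0 0 0;0 0 0 0 0 0 0'
python3 - <<'E'
from h import *
o=st();print(np.round(o['joint_positions'],2))
f=robot.grab_frame('wrist');save(f,'w14')
p=np.array([.5152,.0364]);R=Rn.from_rotvec(o['tool_rot']).as_matrix();d=np.r_[o['tcp_pos'][:2]-p,0];print('y,z rel pivot',R[:,1]@d,R[:,2]@d)
E
```

```text
time: 14.85
tcp_pos: [0.5344, 0.0094, 0.0614]
tool_rot: [0.211, 1.559, -0.212]
ft_force: [1.6, -2.9, 0.0]
opening: 0.0002
time: 15.05
tcp_pos: [0.5345, 0.0115, 0.0614]
tool_rot: [0.209, 1.56, -0.21]
ft_force: [1.7, -2.8, 0.2]
opening: 0.0005
time: 15.25
tcp_pos: [0.5347, 0.0135, 0.0613]
tool_rot: [0.207, 1.56, -0.207]
ft_force: [1.0, -3.9, 0.4]
opening: 0.0004
t 15.25 tcp [0.5347 0.0135 0.0613] F [ 1.  -3.9  0.4] op 0.0004
Rot [[0.0, 0.261, 0.965], [0.0, 0.965, -0.261], [-1.0, 0.0, 0.0]]
[-0.36  0.48  0.28  2.04 -0.21  0.65  1.36]
y,z rel pivot -0.016993195660370445 0.024773631027272033
```

View pics/w14.png

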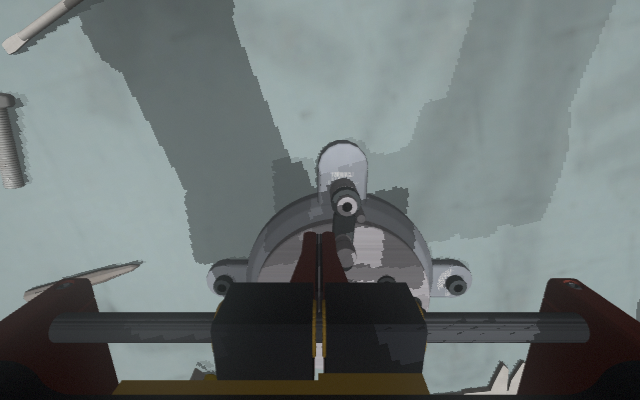

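```bash
python3 -m crank '0 0 0.0015 0 0 0 0;0 0 0 0 0 0 0'; python3 -m crank '0 0 0.0015 0 0 0 0;0 0 0 0 0 0 0'; python3 -m crank '0 0 0.001 0 0 0 0;0 0 0 0 0 0 0'
```

```text
time: 15.5
tcp_pos: [0.5349, 0.015, 0.0611]
tool_rot: [0.207, 1.561, -0.206]
ft_force: [0.8, -3.9, -0.2]
opening: 0.0005
time: 15.7
tcp_pos: [0.535, 0.0152, 0.0611]
tool_rot: [0.206, 1.561, -0.208]
ft_force: [0.6, -5.7, 1.1]
opening: 0.0005
time: 15.9
tcp_pos: [0.535, 0.0153, 0.0611]
tool_rot: [0.206, 1.561, -0.209]
ft_force: [1.2, -7.7, 2.0]
opening: 0.0006
```

```bash
python3 -m crank '0 0 0.003 0 0 0 0;0 0 0 0 0 0 0;0 0 0 0 0 0 0'; python3 -m crank '0 0 -0.02 0 0 0 0;0 -0.03 0 0 0 0 0;0 -0.05 0 0 0 0 0;0 -0.05 0 0 0 0 0;0 0 -0.04 0 0 0 0'; python3 -m crank '0 0 -0.04 0 0 0 0;0 0 0 0 0 0 0;0 0 0 0 0 0 0'
python3 - <<'E'
from h import *
o=st()
f=robot.grab_frame('wrist');save(f,'w15')
for th,z in [('latch_knob',.061),('latch_pivot',.056),('hub_top',.058),('notch',.03),('pin',.038)]:
        for b in robot.boxes_of(f,th)[:2]: print(th,round(b['score'],2),np.round([b['point'][1]*640,b['point'][0]*400]),np.round(ray(f,b['point'],z),4))
f=robot.grab_frame('scene');save(f,'s15')
f=robot.grab_frame('top');save(f,'t15')
cv2.imwrite('pics/t15c.png',cv2.resize(cv2.imread('pics/t15.png')[145:265,240:400],(800,600),interpolation=cv2.INTER_CUBIC))
E
```

```text
time: 16.2
tcp_pos: [0.5351, 0.0157, 0.0611]
tool_rot: [0.206, 1.562, -0.213]
ft_force: [-1.1, -13.6, 3.6]
opening: 0.0001
time: 16.7
tcp_pos: [0.5257, -0.0319, 0.1971]
tool_rot: [0.204, 1.551, -0.194]
ft_force: [1.0, 0.2, -1.1]
opening: 0.0002
time: 17.0
tcp_pos: [0.5097, -0.0761, 0.191]
tool_rot: [0.208, 1.562, -0.207]
ft_force: [-0.3, -0.1, -0.1]
opening: 0.0004
t 17.0 tcp [ 0.5097 -0.0761  0.191 ] F [-0.3 -0.1 -0.1] op 0.0004
Rot [[-0.001, 0.261, 0.965], [0.001, 0.965, -0.261], [-1.0, 0.001, -0.001]]
latch_knob 0.98 [421. 178.] [0.5255 0.0286 0.061 ]
latch_knob 0.58 [410. 220.] [0.5674 0.0096 0.061 ]
latch_pivot 0.85 [413. 217.] [0.5669 0.0144 0.056 ]
hub_top 0.96 [413. 228.] [0.5797 0.0117 0.058 ]
hub_top 0.26 [199. 125.] [ 0.4169 -0.1711  0.058 ]
notch 0.62 [413. 231.] [0.597  0.0179 0.03  ]
pin 0.7 [412. 218.] [0.5772 0.0177 0.038 ]
```

View pics/w15.png

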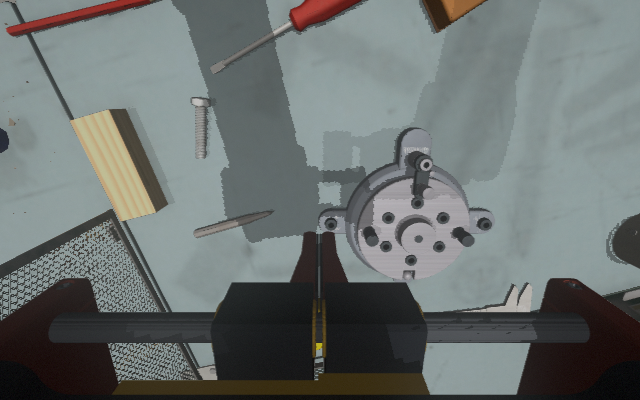

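View pics/s15.png

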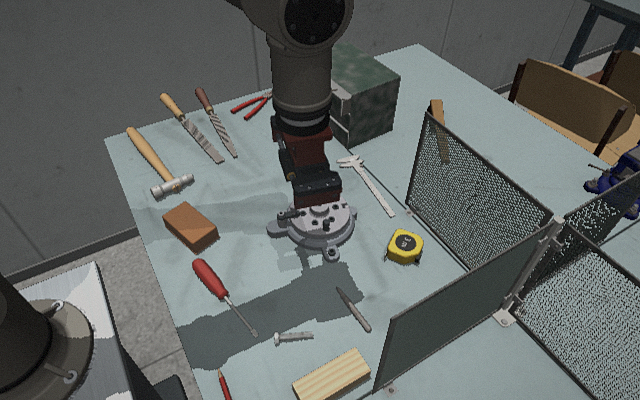

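View pics/t15c.png

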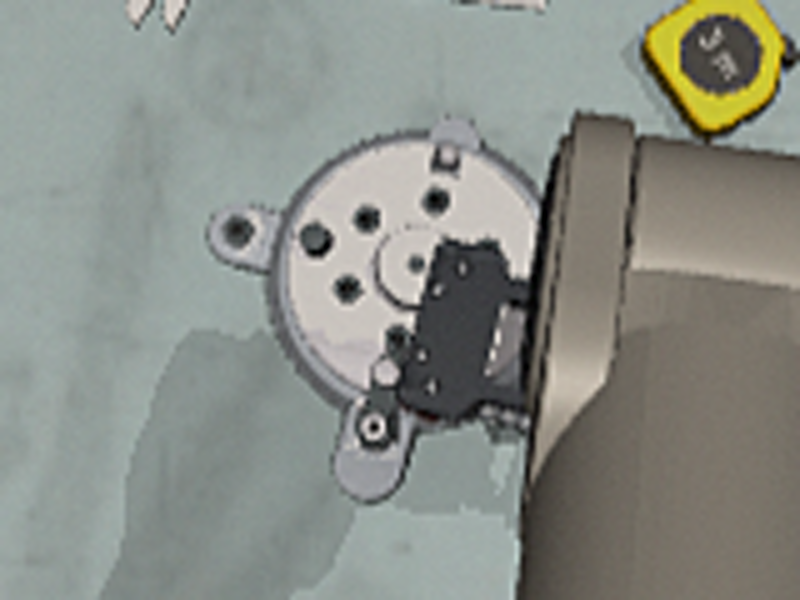

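```bash
python3 - <<'E'
from h import *
cv2.imwrite('pics/w15c.png',cv2.resize(cv2.imread('pics/w15.png')[120:285,310:530],(800,600),interpolation=cv2.INTER_CUBIC))
E
```

```text
(no output)
```

View pics/w15c.png

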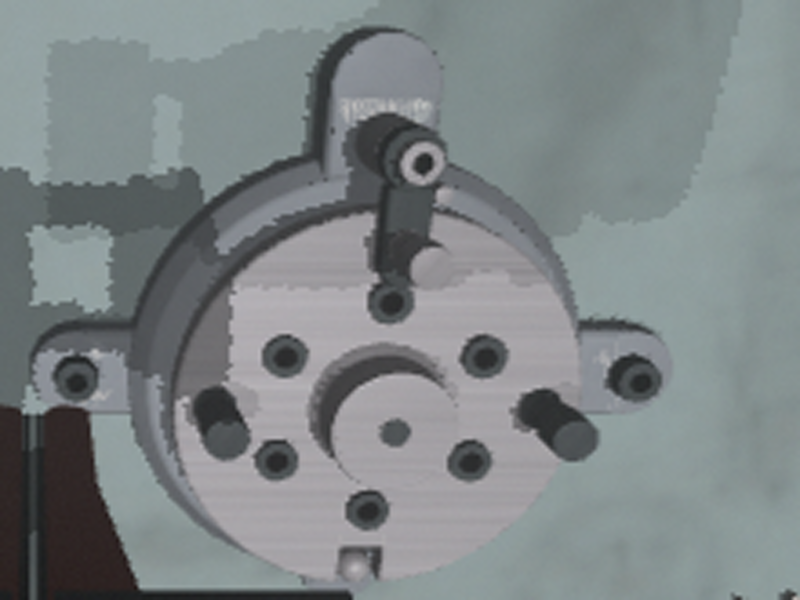

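```bash
python3 - <<'E'
from h import *
f=robot.grab_frame('wrist')
s=.275
P=lambda x,y,z: ray(f,((120+y*s)/400,(310+x*s)/640),z)[:2]
a=lambda v:np.degrees(np.arctan2(v[1],v[0]))
bush(f,310,120,s,[(391,302),(484,355),(470,461),(367,510),(277,460),(286,355)],zp=.043)
c=P(395,433,.058);pv=P(422,162,.056);k=P(432,264,.072);n=P(357,565,.038)
F1,F2=P(636,380,.024),P(76,380,.024)
print('hub',c,'pivot',pv,a(c-pv),'knob',k,np.linalg.norm(k-pv),a(k-pv),'pin',n,a(n-c),np.linalg.norm(n-c),'feet',a(F1-F2)-90)
E
```

```text
axis [0.5933 0.0161] [ 164.8  105.6   44.5  -15.6  -75.  -135.8] [0.0357 0.0359 0.0361 0.036  0.0358 0.0358]
hub [0.5944649  0.01608718] pivot [0.51434846 0.03721744] -14.774979102156166 knob [0.53861647 0.03067372] 0.025134768598295137 -15.090547825489828 pin [6.51047884e-01 6.43494046e-04] -15.26639610590346 0.05865271833187193 feet -15.03207485507862
```

The latch measures −15.1° against −15.0° to the axis, so it is closed to within 0.01 rad. The plate is home and the notch is at −15.4°, level with the pin. The robot is clear of everything, so I'm handing in.

```bash
python3 -c "
from h import *
st();print(robot.close_job())"
```

```text
t 17.45 tcp [ 0.5103 -0.0761  0.191 ] F [-0.4  0.6 -0.4] op 0.0008
Rot [[-0.0, 0.259, 0.966], [0.0, 0.966, -0.259], [-1.0, -0.0, -0.0]]
the job is handed in; nothing more can be done
None
```

I turned the plate about 170° clockwise with the open fingers pushing both posts until the notch met the pin. I then pressed the hub down with the shut fingers and pushed the latch knob round to its stop. The job was handed in at 17.5 s; no verdict was reported.

- **Plate down:** The hub top stopped at z ≈ 0.058 m and the wrist force rose to about 53 N vertically, so the plate is home.
- **Notch on the pin:** In the last wrist picture the notch is at about −15.3° and the pin at about −15.3°, well under 1 mm apart.
- **Latch:** It reads −15.1° against a closed direction of about −15.0°, and it stalled against the stop at about 14 N.
- **Loose parts:** The caliper, punch and bolt look undisturbed in the pictures. I did not measure their positions again.
- **Robot:** It finished with the fingertips at about z = 0.19 m, with no contact force.

The networks' point results in the final picture were off by up to about 55 mm: the latch pivot and the pin came out close to the hub. I took the final readings from pixel positions I read off the enlarged picture.

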